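# Lay out a sample-cell measuring line on the optical table

### The job

Set up the measuring line in front of the lamp, working in this order: stand the sample cell centred and square on top of the pedestal; stand the lens holder between the lamp and the pedestal, on the beam line with its glass facing the lamp; stand the beam stop on the beam line behind the pedestal; and last the camera to the left of the pedestal (left as seen by someone looking from the lamp along its beam), straight out at right angles to the beam and with its snout pointing at the cell. The lens holder, the beam stop and the camera each stand on the table with their centre 90 mm from the centre of the pedestal. Tip nothing over, and leave the two spare posts and the screwdriver where they are.

Things in the scene. Friction and masses are not known exactly. Their poses are not given: they have to be found in the camera images.
- lamp: Lamp, fixed: white housing 120 x 80 mm, 85 mm high, on a dark 130 x 90 mm foot, vent slots on top, a black barrel (40 mm dia., axis 45 mm above the table) on its front. Origin: centre of the underside, on the table. Barrel and beam point along its -x; the barrel's mouth is 90 mm from the origin; the beam runs straight over the pedestal's middle. z up; left of the beam is -y.
- pedestal: Pedestal, fixed to the table in front of the lamp (its centre 240 to 280 mm from the lamp's origin, on the beam line): flat black square block 60 x 60 mm, 20 mm high. Origin: centre of the underside, on the table. Axes parallel to the lamp's: +x points back to the lamp, -x along the beam, -y to the left of the beam.
- cell: Sample cell, loose, about 0.2 kg: square dark metal block 40 x 40 mm, 50 mm high, a round green window (18 mm) in each of its four sides, and a small glass stub with a white cap (14 mm square, top at 61 mm) on top. All four sides are alike: any quarter turn will do. Origin: centre of the underside; x and y square to its sides, z up. Starts standing on the table.
- lens: Lens holder, loose, about 0.15 kg: round lens in an upright black ring (50 mm dia., 14 mm thick, centre 45 and top 70 mm above the underside) on a short stem and a dark base plate 36 (x) x 50 (y) x 10 mm. Origin: centre of the underside; x is the optical axis (across the ring's thickness), both faces alike, z up. Can be pinched across the ring's thickness. Starts standing.
- stop: Beam stop, loose, about 0.2 kg: upright round black ribbed post (36 mm dia., top at 70 mm) on a round dark foot 48 mm dia., 8 mm high. The same from all sides. Origin: centre of the underside, z up. Starts standing on the table.
- camera: Camera, loose, about 0.28 kg: grey box 50 (x) x 40 (y) mm, from 25 to 65 mm height, on a dark base plate 60 (x) x 46 (y) x 10 mm, with a round black snout (30 mm dia., axis at 45 mm height) on its front that ends 45 mm from the origin. Origin: centre of the underside; the snout points along -x, z up. Starts standing on the table.
- post_short: Bystander, to be left alone: loose upright white post, 22 mm dia., 45 mm high. Origin: centre of the underside.
- post_long: Bystander, to be left alone: loose upright white post, 22 mm dia., 65 mm high. Origin: centre of the underside.
- driver: Bystander, to be left alone: screwdriver about 170 mm long with a black handle, lying on the table. Origin: about the middle of its length, on the underside; x along it, handle to -x.

How it is judged:
On the way, in this order (a step that is already met when the one before it is completed fails the run):
1. the sample cell stands on the pedestal, released (x of cell in the frame of pedestal between -0.01 and 0.01 m and y of cell in the frame of pedestal between -0.01 and 0.01 m and height (world z) of cell between 0.016 and 0.024 m and angle between cell's own z axis and vertical below 0.1 rad and linear speed of cell below 0.02 m/s and contact force between cell and the fingers below 0.1 N and (angle between the x axis of cell and the x axis of pedestal, either way round below 0.22 rad or angle between the x axis of cell and the y axis of pedestal, either way round below 0.22 rad)), for 0.2 s.
2. the lens holder stands between lamp and pedestal, released (x of lens in the frame of pedestal between 0.076 and 0.104 m and y of lens in the frame of pedestal between -0.012 and 0.012 m and height (world z) of lens between -0.004 and 0.004 m and angle between lens's own z axis and vertical below 0.1 rad and linear speed of lens below 0.02 m/s and contact force between lens and the fingers below 0.1 N and angle between the x axis of lens and the x axis of pedestal, either way round below 0.22 rad), for 0.2 s.
3. the beam stop stands behind the pedestal, released (x of stop in the frame of pedestal between -0.104 and -0.076 m and y of stop in the frame of pedestal between -0.012 and 0.012 m and height (world z) of stop between -0.004 and 0.004 m and angle between stop's own z axis and vertical below 0.1 rad and linear speed of stop below 0.02 m/s and contact force between stop and the fingers below 0.1 N), for 0.2 s.
4. the camera stands left of the pedestal facing the cell, released (x of camera in the frame of pedestal between -0.012 and 0.012 m and y of camera in the frame of pedestal between -0.104 and -0.076 m and height (world z) of camera between -0.004 and 0.004 m and angle between camera's own z axis and vertical below 0.1 rad and linear speed of camera below 0.02 m/s and contact force between camera and the fingers below 0.1 N and angle between the x axis of camera and the y axis of pedestal, either way round below 0.22 rad and x of pedestal in the frame of camera below -0.05 m), for 0.2 s.
At the end, for the whole second after the job is handed in: Cell on the pedestal within 10 mm; lens holder, beam stop and camera on the table at their 90 mm places within 14 mm in distance and 12 mm sideways; all but the round stop turned right within 0.22 rad; all upright within 0.1 rad, at rest, released; bystanders within 20 mm of their starts (all of step 1 and all of step 2 and all of step 3 and all of step 4 and distance of each of post_short, post_long, driver from where it was at the start of the episode below 0.02 m); the robot touches nothing.
It fails at once if one of the four parts tipped over (angle between any of lens, cell, stop, camera's own z axis and vertical above 0.6 rad).
It fails at once if a spare post knocked over or a bystander moved by more than 20 mm (distance of any of post_short, post_long, driver from where it was at the start of the episode above 0.02 m or angle between any of post_short, post_long's own z axis and vertical above 0.5 rad).
It also fails if it takes over 112 s, if anything falls off the work surface, if the arm or the gripper's body presses on something with over 40 N, if the wrist force passes 120 N, or if a joint passes its speed limit or range.

### The arm

A 6-joint arm with a two-finger parallel gripper is mounted at the origin on the work surface. World frame = base frame: x ahead of the robot, y to its left, z up, the work surface at z = 0. Lengths are in m, angles in rad, forces in N, time in s.
With the tool pointing down it reaches from about 0.35 to 0.85 m from the base axis. Payload 8.1 kg.
Tool frame: the origin (TCP) lies midway between the tips of the shut fingers; the grasp point (between the pads) lies 19 mm behind it; z points along the fingers, y is the line along which they close (so a half turn about z gives the same grasp; the last joint's range is limited). The gripper opens to 85 mm and grips with 20 to 120 N. Pads are 22 mm wide; open, the fingers measure 114 mm over their backs; the gripper's body (76 mm by 85 mm) begins 54 mm behind the grasp point. The pads swing forward as they close: fully open they stand 13 mm farther back than shut.
Start: joints at [-1.23, 0.13, 1.488, -0, 1.523, -0.085], TCP at [0.248, -0.546, 0.231] pointing down, gripper open.
Joint ranges: [-2.96, 2.96], [-0.89, 2.26], [0.02, 2.5], [-1.34, 4.48], [0, 2.73], [-2.66, 2.66]. Speed limits (rad/s): [2.39, 2.39, 2.79, 3.14, 3.14, 3.14].

### API

Orientations are given as a 3x3 rotation matrix whose columns are the frame's x, y, z axes.
In Python, from rig import robot, vision, spotter gives the robot as it stands. The module is installed in compiled form; this text tells all that it offers.
- The arm moves only by the tool carry_out, never from a script. Its argument "moves" is a list of rows, each a list of 7 numbers: the shift along the tool's x, y, z in mm, then the turn, a rotation vector about the tool's x, y, z in degrees, then the closure, from -1 (fully open) to 1 (shut), so that 0 is half open. In form: [[tx, ty, tz, ax, ay, az, gripper], ...]. A call has 1 to 12 rows; each row shifts and turns the commanded pose from where the row before left it, along the tool's axes as they then stand; what a row does not reach is not made up. A row lasts 1/12 s, in which the tool goes at most 41.7 mm and 7.16 degrees, less where a joint would pass 70% of its speed; a pose out of reach is approached as far as the arm can. A call is refused whole if a number of a shift passes 41.7 or a number of a turn 7.16, either way. A call with a gripper value outside its range is refused whole. The fingers move at their own pace and stop on an object; "grip_force" is the grip in N (left out, the last holds). Time passes only in rows, so rows that do not move let the fingers close. It gives the time, the measured TCP pose, the force, the opening and the grip force at its end, in the units of the state.
- robot.observe(): the state, without advancing time (a new reading comes with each control period).
- vision.grab_frame(name): name is "scene" or "side" or "wrist"; returns a dict with "frame" (400x640x3 uint8, red, green, blue), "K" (3x3 intrinsics, pixels), "k1" (the pictures are not rectified: a ray, as slopes to the right and down, at radius r is drawn at 1 + k1 r^2 times it, then the intrinsics apply), "eye" and "orientation" of the camera in the world; the wrist camera has in their place "mount" (4x4, takes a point from camera to tool coordinates, whose origin is the TCP and whose axes are the flange's). Camera axes: x right, y down, z forward; pixel columns grow to the right and rows downward; lengths in m; the calibration is good to about 2 mm. A picture is of the moment at which its call begins: read the wrist's pose just before it. There is no depth.
- robot.finish_job(): hands the job in; it is judged then, once.
Trained networks look in a picture, given as the dict that the camera call returned (one of the last four; its "shot" number tells which), for a name from the list of things; names that differ only in an ending like _2 or _b are one class to them, and where a whole thing is asked for, a point or a joint stands for the part that bears it (a point fixed in the world has none). Each returns a list of dicts, best first, with "confidence" (0 to 1); they miss things now and then, are a little off and sometimes report something else, mostly with a low value. They report only what shows in the picture. A call takes as long as a camera call.
- spotter.spot_in(picture, label): "location" ([column, row] in pixels, amid what is visible of it).
- spotter.landmark_of(picture, label): "location" ([column, row] in pixels: a listed point, or the origin of a listed thing).
The state is a dict: "time": time; "joints": joint angles; "qd": joint speeds; "joint_torque": joint torques, N m; "ee_pos": TCP position; "eef_rot": TCP orientation; "contact_force": force on the tool from outside, world axes, zero at the start; "ft_torque": the same for the moment, N m; "width": finger opening in m; "gripper_force": force on a finger pad.
Only numpy, scipy, OpenCV 4.12 (cv2) and the standard library are available. Lean on these libraries where they do the work, as an engineer would, in place of code of your own. Each camera call takes 0.05 s, during which the arm holds its last target. There are 200 camera calls.

## Working session

There is one attempt and no reset: what is moved stays moved. The work goes in short steps, Python scripts to look and compute and a tool call to move; the robot and the scene stay as the last step left them, time stands still between calls to the robot, and variables do not carry over. Pictures are saved under pics/ and viewed, at most 14 in all, crops included, and the job is handed in when it is done.

Besides the shell and the picture viewer there is one more tool, called after "Request:" as name([rows], argument=value, ...), one row to a line, values as JSON. carry_out: Moves the arm, as the interface text tells. Its arguments: {"type":"object","properties":{"moves":{"type":"array","items":{"type":"array","items":{"type":"number"}}},"grip_force":{"type":"number"}},"required":["moves"]}

```bash
mkdir -p pics
cat > h.py <<'E'
import numpy as np, cv2
from rig import robot, vision, spotter
def cam(p, st=None):
    if 'eye' in p: return np.array(p['eye']), np.array(p['orientation'])
    M=np.array(p['mount']); R=np.array(st['eef_rot']); t=np.array(st['ee_pos'])
    return t+R@M[:3,3], R@M[:3,:3]
def dist(p): return np.array([p['k1'],0,0,0,0],float)
def ray(p,uv,st=None):
    e,R=cam(p,st)
    s=cv2.undistortPoints(np.array(uv,float).reshape(1,1,2),np.array(p['K'],float),dist(p)).ravel()
    return e,R@np.array([s[0],s[1],1])
def at_z(p,uv,z=0,st=None):
    e,d=ray(p,uv,st); return e+d*(z-e[2])/d[2]
def proj(p,X,st=None):
    e,R=cam(p,st); X=(np.atleast_2d(X)-e)@R
    return cv2.projectPoints(X.reshape(-1,1,3),np.zeros(3),np.zeros(3),np.array(p['K'],float),dist(p))[0].reshape(-1,2)
def save(p,n): cv2.imwrite('pics/'+n,p['frame'][:,:,::-1])
NAMES='lamp pedestal cell lens stop camera post_short post_long driver'.split()
E
python3 - <<'E'
from h import *
np.set_printoptions(precision=3,suppress=True)
s=robot.observe(); print(s['time'],s['ee_pos'],s['eef_rot'])
for c in ['scene','side','wrist']:
    p=vision.grab_frame(c); save(p,c+'0.png'); print(c,p['K'][0],p['k1'],cam(p,s)[0])
    for n in NAMES:
        for r in spotter.landmark_of(p,n)[:2]:
            print(n,r['location'],round(r['confidence'],2),at_z(p,r['location'],0,s))
print(robot.observe()['time'])
E
```

```text
0.0 [ 0.248 -0.546  0.23 ] [[ 0.911  0.413 -0.001]
 [ 0.413 -0.911  0.002]
 [ 0.    -0.002 -1.   ]]
scene [433.137   0.    320.505] -0.07485959286171844 [1.076 0.379 0.941]
lamp [441.4, 267.1] 0.95 [0.51  0.361 0.   ]
pedestal [350.4, 217.1] 0.59 [0.505 0.1   0.   ]
cell [259.8, 126.3] 0.81 [ 0.367 -0.306  0.   ]
cell [291.0, 157.2] 0.31 [ 0.419 -0.151  0.   ]
lens [252.8, 187.8] 0.58 [ 0.568 -0.174  0.   ]
stop [235.1, 160.6] 0.84 [ 0.517 -0.28   0.   ]
camera [291.5, 160.0] 0.69 [ 0.427 -0.144  0.   ]
post_short [231.5, 206.7] 0.43 [ 0.649 -0.182  0.   ]
post_long [191.7, 176.7] 0.71 [ 0.631 -0.345  0.   ]
driver [418.4, 203.4] 0.87 [0.368 0.231 0.   ]
side [435.894   0.    327.697] -0.10275813190924607 [ 0.336 -0.75   0.551]
lamp [296.1, 157.6] 0.61 [0.514 0.35  0.   ]
lamp [297.2, 279.6] 0.26 [ 0.42  -0.148  0.   ]
pedestal [311.5, 204.2] 0.67 [0.502 0.098 0.   ]
cell [282.7, 349.3] 0.67 [ 0.367 -0.298  0.   ]
lens [372.5, 277.0] 0.59 [ 0.556 -0.179  0.   ]
stop [372.3, 318.8] 0.65 [ 0.522 -0.276  0.   ]
camera [297.0, 281.8] 0.55 [ 0.419 -0.154  0.   ]
post_short [421.4, 269.8] 0.66 [ 0.651 -0.186  0.   ]
post_long [455.7, 332.1] 0.57 [ 0.641 -0.341  0.   ]
driver [247.5, 187.1] 0.73 [0.364 0.222 0.   ]
wrist [343.077   0.    324.118] -0.06215819143630728 [ 0.323 -0.512  0.373]
1.5
```

View pics/scene0.png

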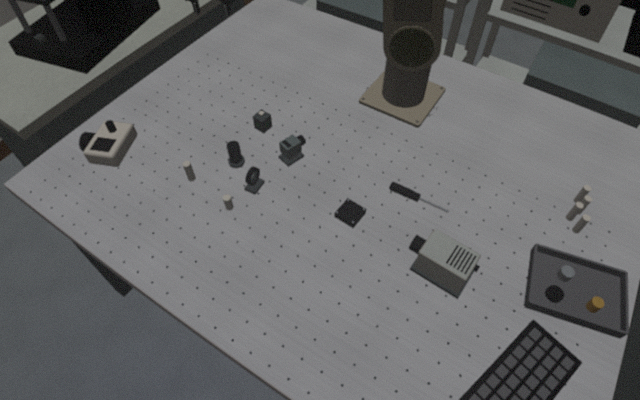

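View pics/side0.png

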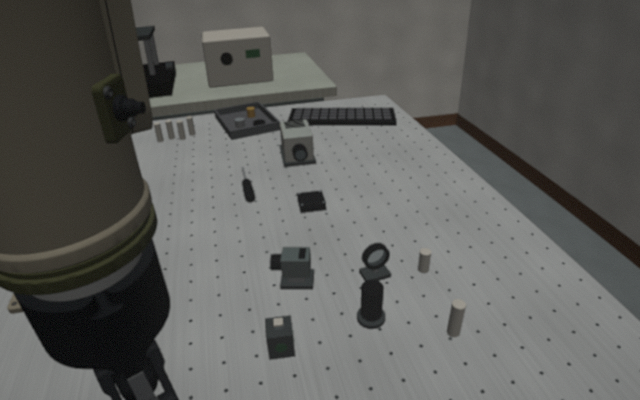

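The scene picture shows the lamp (445,260), pedestal (350,212), camera (291,148), cell (262,120), stop (235,153), lens (253,180), and posts (189,170) and (228,202). The camera's snout already points roughly toward the robot. In the side picture the networks' points sit on the right things.

```bash
cat >> h.py <<'E'
def plan(x,y,z,axis=None,s=None):
    """rows to reach TCP xyz; axis: world angle (deg) wanted for tool y (mod 180)"""
    s=s or robot.observe(); R=np.array(s['eef_rot']); d=R.T@(np.array([x,y,z])-s['ee_pos'])*1000
    print('t',round(s['time'],2),'tcp',np.round(s['ee_pos'],4),'width',round(s['width'],4),'F',np.round(s['contact_force'],1))
    print('shift mm',np.round(d,1),'min rows',int(np.ceil(np.linalg.norm(d)/41)))
    cur=np.degrees(np.arctan2(R[1,1],R[0,1])); print('tool y at',round(cur,1),'tilt deg',np.round(np.degrees(R[:2,2]),2),'q6',round(s['joints'][5],2))
    if axis is not None:
        a=(axis-cur+90)%180-90; print('turn az total deg',round(-a,1))
E
python3 - <<'E'
from h import *
np.set_printoptions(precision=3,suppress=True)
s=robot.observe();p=vision.grab_frame('wrist'); print(np.array(p['mount']))
for uv in [(320,200),(0,0),(640,0),(0,400),(640,400)]: print(uv,at_z(p,uv,0,s))
plan(0.40,-0.22,0.25,90)
E
```

```text
[[ 0.001 -0.947 -0.32   0.083]
 [ 1.     0.001 -0.    -0.   ]
 [ 0.    -0.32   0.947 -0.143]
 [ 0.     0.     0.     1.   ]]
(320, 200) [ 0.213 -0.557  0.   ]
(0, 0) [ 0.275 -0.164  0.   ]
(640, 0) [ 0.549 -0.768  0.   ]
(0, 400) [-0.304 -0.227  0.   ]
(640, 400) [ 0.12  -1.156  0.   ]
t 1.55 tcp [ 0.248 -0.546  0.231] width 0.0854 F [ 0.4  0.4 -0.3]
shift mm [ 273.4 -234.4  -18.7] min rows 9
tool y at -65.6 tilt deg [ 0. -0.] q6 -0.09
turn az total deg 24.4
```

Request:
carry_out([
  [33,-21,-4,0,0,0,-1],
  [33,-21,-4,0,0,0,-1],
  [33,-21,-4,0,0,0,-1],
  [33,-21,-4,0,0,0,-1],
  [33,-21,-4,0,0,0,-1],
  [33,-21,-4,0,0,0,-1],
  [33,-21,-4,0,0,0,-1],
  [33,-21,-4,0,0,0,-1],
  [33,-21,-4,0,0,0,-1],
  [33,-21,-4,0,0,0,-1],
])

```text
time: 2.38
ee_pos: [0.4624, -0.2171, 0.2718]
eef_rot: [[0.911, 0.413, 0.001], [0.413, -0.911, -0.0], [0.0, 0.001, -1.0]]
contact_force: [0.3, -1.8, 0.5]
width: 0.086
gripper_force: 0.0
```

Request:
carry_out([
  [0,0,0,0,0,6.1,-1],
  [0,0,0,0,0,6.1,-1],
  [0,0,0,0,0,6.1,-1],
  [0,0,0,0,0,6.1,-1],
  [0,0,0,0,0,0,-1],
  [0,0,0,0,0,0,-1],
])

```text
time: 2.88
ee_pos: [0.4617, -0.2188, 0.2714]
eef_rot: [[1.0, 0.003, 0.0], [0.003, -1.0, -0.0], [0.0, 0.0, -1.0]]
contact_force: [-0.2, -0.2, -0.5]
width: 0.0854
gripper_force: 0.0
```

Run:
```python
from h import *
np.set_printoptions(precision=3,suppress=True)
s=robot.observe(); p=vision.grab_frame('wrist'); save(p,'wrist1.png'); np.savez('w1.npz',s=s,p=p,allow_pickle=True)
for n in NAMES:
    for r in spotter.landmark_of(p,n)[:2]:
        print(n,r['location'],round(r['confidence'],2),at_z(p,r['location'],0,s))
plan(0.46,-0.22,0.27,90)
```

```text
pedestal [67.3, 130.9] 0.95 [0.502 0.099 0.   ]
cell [382.4, 237.1] 0.69 [ 0.362 -0.296  0.   ]
lens [282.2, 76.4] 0.77 [ 0.561 -0.17   0.   ]
stop [372.1, 115.1] 0.74 [ 0.518 -0.275  0.   ]
camera [272.8, 191.8] 0.69 [ 0.424 -0.154  0.   ]
camera [285.9, 75.8] 0.15 [ 0.562 -0.174  0.   ]
post_long [434.2, 2.8] 0.91 [ 0.639 -0.338  0.   ]
driver [4.1, 234.0] 0.77 [0.362 0.229 0.   ]
t 3.38 tcp [ 0.462 -0.219  0.271] width 0.0855 F [-0.  -1.   0.4]
shift mm [-1.6  1.1  1.3] min rows 1
tool y at -90.0 tilt deg [-0.  0.] q6 1.03
turn az total deg 0.0
```

View pics/wrist1.png

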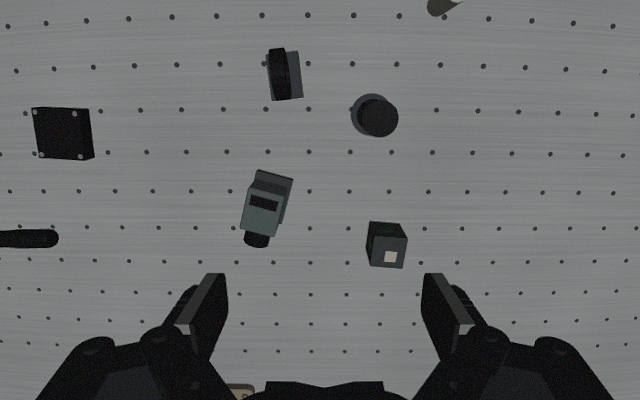

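The wrist view shows the pedestal (64,133), the lens ring (282,74) with its faces towards image left and right (±y), the stop (375,115), the camera (264,205) with its snout down (-x), and the cell (387,245).

Run:
```python
from h import *
im=cv2.imread('pics/wrist1.png'); im=cv2.convertScaleAbs(im,alpha=1.6,beta=10)
f=lambda u,v,w,h:cv2.resize(im[v:v+h,u:u+w],(400,300),interpolation=cv2.INTER_CUBIC)
# each crop 80x60 scale 5, except camera/pedestal 120x90 (3.33)
a=f(350,215,80,60);b=f(210,163,120,90);c=f(245,40,80,60);d=f(10,90,100,75)
cv2.imwrite('pics/m1.png',np.vstack([np.hstack([a,b]),np.hstack([c,d])]))
```

```text
(no output)
```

View pics/m1.png

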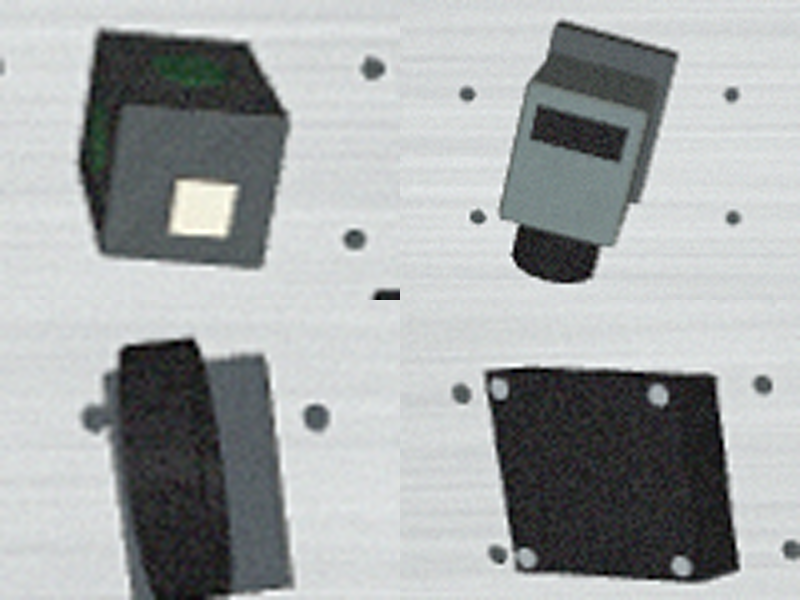

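Run:
```python
from h import *
np.set_printoptions(precision=4,suppress=True)
d=np.load('w1.npz',allow_pickle=True); p=d['p'].item(); s=d['s'].item()
P={'cell':(.05,[(374,236),(407.6,239.4),(402.4,268.6),(370.6,265.6)]),
'camera':(.065,[(249,187.9),(283.5,195.4),(273.9,236.5),(240,228.1)]),
'lens':(.01,[(265.8,54.6),(298.6,51),(303.8,97.6),(271.5,100.5)]),
'ped':(.02,[(34.5,112),(74.5,113.5),(80.5,156.5),(41.75,154.25)])}
for n,(z,c) in P.items():
    X=np.array([at_z(p,u,z,s)[:2] for u in c]); e=np.roll(X,-1,0)-X
    # edges: 0 & 2 ~ along -y, +y ; 1 & 3 along -x,+x
    ang=[np.degrees(np.arctan2(v[1],v[0])) for v in (-e[0],e[2],-e[1],e[3])]
    print(n,X.mean(0),'len',np.linalg.norm(e,axis=1),'ydir',ang[:2],'xdir',ang[2:])
```

```text
cell [ 0.3644 -0.2948] len [0.0397 0.0384 0.0387 0.0385] ydir [np.float64(83.88103316942522), np.float64(83.98089850657325)] xdir [np.float64(-4.4762281790291905), np.float64(-3.0448754206442112)]
camera [ 0.4195 -0.1508] len [0.0372 0.0492 0.0383 0.0478] ydir [np.float64(77.3303335270419), np.float64(75.13550078989368)] xdir [np.float64(-14.490434387525234), np.float64(-15.841184789127508)]
lens [ 0.5606 -0.1744] len [0.0362 0.0495 0.0368 0.049 ] ydir [np.float64(95.69797565576631), np.float64(94.92614602344884)] xdir [np.float64(5.895036260691771), np.float64(5.181030844930187)]
ped [0.5    0.0966] len [0.0504 0.0503 0.0501 0.05  ] ydir [np.float64(86.53974559504712), np.float64(86.16378527573252)] xdir [np.float64(-3.473942311980392), np.float64(-3.1718703170405673)]
```

Request:
carry_out([
  [0,0,0,0,0,5,-1],
  [-22.5,21,20,0,0,0,-1],
  [-22.5,21,20,0,0,0,-1],
  [-22.5,21,20,0,0,0,-1],
  [-22.5,21,20,0,0,0,-1],
  [0,0,35,0,0,0,-1],
  [0,0,35,0,0,0,-1],
  [0,0,0,0,0,0,-1],
  [0,0,0,0,0,0,-1],
])

```text
time: 4.13
ee_pos: [0.3633, -0.2935, 0.1199]
eef_rot: [[0.996, -0.087, -0.003], [-0.087, -0.996, 0.003], [-0.004, -0.003, -1.0]]
contact_force: [-0.1, -0.4, 0.5]
width: 0.0853
gripper_force: 0.0
```

Run:
```python
from h import *
plan(.3644,-.2948,.012,-95)
```

```text
t 4.13 tcp [ 0.3633 -0.2935  0.1199] width 0.0853 F [-0.1 -0.4  0.5]
shift mm [  1.6   1.6 107.9] min rows 3
tool y at -95.0 tilt deg [-0.19  0.2 ] q6 0.87
turn az total deg -0.0
```

Request:
carry_out([
  [1,1,30,0,0,0,-1],
  [0,0,30,0,0,0,-1],
  [0,0,25,0,0,0,-1],
  [0,0,15,0,0,0,-1],
  [0,0,8,0,0,0,-1],
  [0,0,0,0,0,0,-1],
  [0,0,0,0,0,0,-0.2],
  [0,0,0,0,0,0,0.2],
  [0,0,0,0,0,0,0.5],
  [0,0,0,0,0,0,0.5],
  [0,0,0,0,0,0,0.5],
  [0,0,0,0,0,0,0.5],
], grip_force=40)

```text
time: 5.13
ee_pos: [0.3666, -0.2967, 0.0149]
eef_rot: [[0.996, -0.087, 0.002], [-0.087, -0.996, -0.002], [0.002, 0.002, -1.0]]
contact_force: [0.0, 1.7, 8.2]
width: 0.0396
gripper_force: 41.7
```

Request:
carry_out([
  [0,0,0,0,0,0,0.5],
  [0,0,-10,0,0,0,0.5],
  [0,0,-25,0,0,0,0.5],
  [0,0,-35,0,0,0,0.5],
  [0,0,-35,0,0,0,0.5],
  [0,0,-25,0,0,0,0.5],
  [0,0,0,0,0,0,0.5],
])

```text
time: 5.72
ee_pos: [0.3682, -0.2984, 0.1506]
eef_rot: [[0.996, -0.087, 0.007], [-0.087, -0.996, -0.007], [0.008, 0.007, -1.0]]
contact_force: [1.3, -0.2, -1.1]
width: 0.0398
gripper_force: 41.0
```

Run:
```python
from h import *
plan(.5005,.0965,.12,-93.6)
```

```text
t 5.72 tcp [ 0.3682 -0.2984  0.1506] width 0.0398 F [ 1.3 -0.2 -1.1]
shift mm [  97.1 -405.2   28.6] min rows 11
tool y at -95.0 tilt deg [ 0.41 -0.42] q6 0.87
turn az total deg -1.4
```

Request:
carry_out([
  [4,-16,0,0,0,-1.4,0.5],
  [8,-33,0,0,0,0,0.5],
  [9,-38,0,0,0,0,0.5],
  [9,-38,0,0,0,0,0.5],
  [9,-38,0,0,0,0,0.5],
  [9,-38,0,0,0,0,0.5],
  [9,-38,0,0,0,0,0.5],
  [9,-38,0,0,0,0,0.5],
  [9,-38,0,0,0,0,0.5],
  [9,-36,0,0,0,0,0.5],
  [9,-32,0,0,0,0,0.5],
  [4,-18,0,0,0,0,0.5],
])

```text
time: 6.72
ee_pos: [0.4881, 0.1015, 0.1432]
eef_rot: [[0.998, -0.061, -0.0], [-0.061, -0.998, 0.001], [-0.0, -0.001, -1.0]]
contact_force: [0.5, -0.0, -1.7]
width: 0.0393
gripper_force: 41.1
```

Request:
carry_out([
  [0,0,30,0,0,0,0.5],
  [0,0,20,0,0,0,0.5],
  [0,0,0,0,0,0,0.5],
  [0,0,0,0,0,0,0.5],
  [0,0,0,0,0,0,0.5],
])

```text
time: 7.13
ee_pos: [0.4882, 0.098, 0.0942]
eef_rot: [[0.998, -0.063, 0.0], [-0.063, -0.998, 0.0], [0.0, -0.0, -1.0]]
contact_force: [0.5, -0.7, -2.4]
width: 0.0398
gripper_force: 41.0
```

Run:
```python
from h import *
np.set_printoptions(precision=4,suppress=True)
s=robot.observe(); p=vision.grab_frame('wrist'); save(p,'wrist2.png'); np.savez('w2.npz',s=s,p=p)
for n in ['cell','pedestal','lamp']:
    for r in spotter.landmark_of(p,n)[:1]: print(n,r['location'],r['confidence'],at_z(p,r['location'],0,s))
for c in ['scene','side']:
    q=vision.grab_frame(c)
    for r in spotter.landmark_of(q,'cell')[:1]: print(c,r['location'],r['confidence'],at_z(q,r['location'],s['ee_pos'][2]-.015))
    for r in spotter.landmark_of(q,'lamp')[:1]: print(c,'lamp',r['location'],r['confidence'],at_z(q,r['location'],0))
plan(.5005,.0965,.034,-93.6)
```

```text
cell [322.5, 266.1] 0.62 [0.4422 0.1025 0.    ]
pedestal [633.3, 267.6] 0.73 [ 0.4217 -0.1537  0.    ]
scene [353.8, 196.6] 0.67 [0.4958 0.0996 0.0792]
scene lamp [444.5, 270.7] 0.75 [0.5152 0.3713 0.    ]
side [304.4, 174.6] 0.72 [0.49   0.1013 0.0792]
side lamp [293.7, 153.8] 0.8 [0.5119 0.3761 0.    ]
t 7.63 tcp [0.4881 0.0982 0.0935] width 0.0395 F [ 0.5 -0.2 -1.6]
shift mm [12.5  0.9 59.5] min rows 2
tool y at -93.6 tilt deg [0.02 0.  ] q6 1.73
turn az total deg -0.0
```

View pics/wrist2.png

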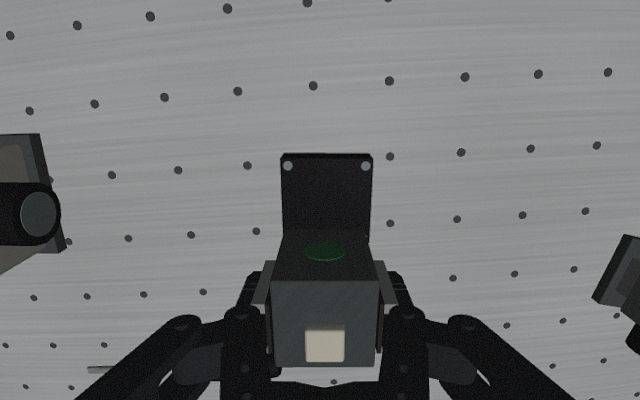

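The wrist view shows the pedestal's far screws at (288,166) and (365,167), the cell in the grip with its top edge corners at (275,282) and (379,280), and its cap from (305,325) to (344,361).

Run:
```python
from h import *
np.set_printoptions(precision=4,suppress=True)
d=np.load('w2.npz',allow_pickle=True); p=d['p'].item(); s=d['s'].item()
A=at_z(p,(288,166),.02,s);B=at_z(p,(365.5,167),.02,s); y=(A-B)/np.linalg.norm(A-B); x=np.array([y[1],-y[0],0])
print('ped from screws',(A+B)/2-.025*x,'len',np.linalg.norm(A-B),np.degrees(np.arctan2(y[1],y[0])))
C=at_z(p,(281,154),.02,s);D=at_z(p,(372,154),.02,s); print('from edge',(C+D)/2-.03*x,np.linalg.norm(C-D))
z=s['ee_pos'][2]-.015
E=at_z(p,(275,282),z+.05,s);F=at_z(p,(379,280.5),z+.05,s); y=(E-F)/np.linalg.norm(E-F); x2=np.array([y[1],-y[0],0])
print('cell from edge',(E+F)/2-.02*x2,np.linalg.norm(E-F),np.degrees(np.arctan2(y[1],y[0])))
print('cap', at_z(p,(325,344),z+.061,s), 'tcp',s['ee_pos'])
```

```text
ped from screws [0.4997 0.0963 0.02  ] len 0.04987665846460821 85.66576380092287
from edge [0.5028 0.0963 0.02  ] 0.05792378065796982
cell from edge [0.4859 0.0971 0.1292] 0.03741935189648966 87.35912312155568
cap [0.4875 0.098  0.1402] tcp [0.4882 0.098  0.0942]
```

Request:
carry_out([
  [7,0.5,0,0,0,0,0.5],
  [6.5,0,10,0,0,0,0.5],
  [0,0,20,0,0,0,0.5],
  [0,0,14,0,0,0,0.5],
  [0,0,6,0,0,0,0.5],
  [0,0,4,0,0,0,0.5],
  [0,0,2,0,0,0,0.5],
  [0,0,1,0,0,0,0.5],
  [0,0,0,0,0,0,0.5],
  [0,0,0,0,0,0,0.5],
])

```text
time: 8.47
ee_pos: [0.5021, 0.0969, 0.0371]
eef_rot: [[0.998, -0.063, 0.001], [-0.063, -0.998, 0.0], [0.001, -0.0, -1.0]]
contact_force: [0.5, -0.9, -1.5]
width: 0.0395
gripper_force: 41.2
```

Request:
carry_out([
  [0,0,1,0,0,0,0.5],
  [0,0,1,0,0,0,0.5],
  [0,0,0,0,0,0,0.5],
  [0,0,0,0,0,0,0.5],
])

```text
time: 8.8
ee_pos: [0.502, 0.0969, 0.035]
eef_rot: [[0.998, -0.063, 0.001], [-0.063, -0.998, 0.0], [0.001, -0.0, -1.0]]
contact_force: [-1.3, -0.3, 2.7]
width: 0.0398
gripper_force: 41.6
```

Request:
carry_out([
  [0,0,0,0,0,0,0.2],
  [0,0,0,0,0,0,-0.2],
  [0,0,0,0,0,0,-0.6],
  [0,0,0,0,0,0,-0.6],
  [0,0,-15,0,0,0,-0.6],
  [0,0,-35,0,0,0,-1],
  [0,0,-35,0,0,0,-1],
  [0,0,-35,0,0,0,-1],
  [0,0,-35,0,0,0,-1],
  [0,0,0,0,0,0,-1],
  [0,0,0,0,0,0,-1],
])

```text
time: 9.72
ee_pos: [0.5033, 0.097, 0.1923]
eef_rot: [[0.998, -0.063, 0.006], [-0.063, -0.998, 0.001], [0.006, -0.001, -1.0]]
contact_force: [-0.2, -0.1, -0.3]
width: 0.0853
gripper_force: 0.0
```

Run:
```python
from h import *
np.set_printoptions(precision=4,suppress=True)
s=robot.observe(); p=vision.grab_frame('wrist'); save(p,'wrist3.png'); np.savez('w3.npz',s=s,p=p)
for n in ['cell','pedestal','lamp','lens']:
    for r in spotter.landmark_of(p,n)[:1]: print(n,r['location'],r['confidence'],at_z(p,r['location'],0.02 if n=='cell' else 0,s))
plan(.5606,-.1744,.13,-84.6)
```

```text
cell [322.7, 188.1] 0.65 [0.4992 0.0992 0.02  ]
lens [592.6, 107.4] 0.69 [ 0.5601 -0.17    0.    ]
t 9.97 tcp [0.5003 0.0967 0.1873] width 0.0852 F [ 1.4  0.4 -0. ]
shift mm [ 77.4 266.8  57.2] min rows 7
tool y at -93.6 tilt deg [-0.19 -0.02] q6 1.72
turn az total deg -9.0
```

View pics/wrist3.png

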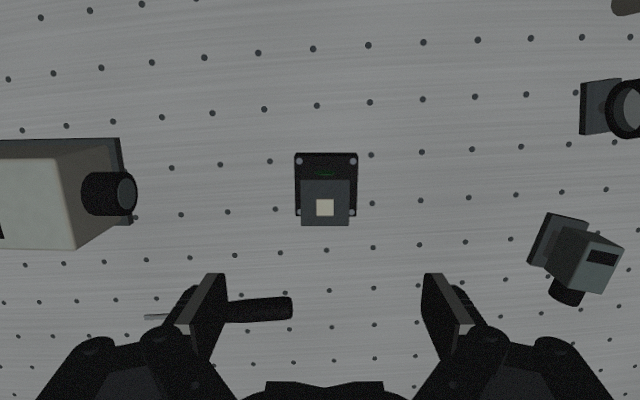

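The wrist view shows the cell standing square in the middle of the pedestal, cap at (325,208). The lens is at (605,107) and the camera at (580,255).

Request:
carry_out([
  [0,0,0,0,0,-4.5,-1],
  [0,0,0,0,0,-4.5,-1],
  [4,34,7,0,0,0,-1],
  [4,34,7,0,0,0,-1],
  [4,34,7,0,0,0,-1],
  [4,35,7,0,0,0,-1],
  [5,35,7,0,0,0,-1],
  [5,35,7,0,0,0,-1],
  [5,35,7,0,0,0,-1],
  [4,34,7,0,0,0,-1],
  [0,0,0,0,0,0,-1],
  [0,0,0,0,0,0,-1],
])

```text
time: 10.97
ee_pos: [0.5609, -0.176, 0.1309]
eef_rot: [[0.996, 0.091, -0.004], [0.091, -0.996, 0.002], [-0.003, -0.002, -1.0]]
contact_force: [0.4, 1.5, -0.1]
width: 0.0853
gripper_force: 0.0
```

Run:
```python
from h import *
np.set_printoptions(precision=4,suppress=True)
d=np.load('w3.npz',allow_pickle=True); p=d['p'].item(); s=d['s'].item()
print('cap',at_z(p,(325,208),.081,s),'top',np.mean([at_z(p,u,.07,s) for u in [(301,180),(349.5,180),(349.5,226),(301,226)]],0))
e=[at_z(p,u,.02,s) for u in [(295,153),(357,153)]]; print('ped',np.mean(e,0)-[.03,-.0015,0],np.subtract(*e))
s=robot.observe(); p=vision.grab_frame('wrist'); save(p,'wrist4.png'); np.savez('w4.npz',s=s,p=p)
for r in spotter.landmark_of(p,'lens')[:1]: print(r['location'],r['confidence'],at_z(p,r['location'],0,s))
plan(.5606,-.1744,.027,-84.6)
```

```text
cap [0.4995 0.0971 0.081 ] top [0.4997 0.0968 0.07  ]
ped [0.5025 0.0956 0.02  ] [0.0035 0.0571 0.    ]
[321.0, 191.3] 0.95 [ 0.5638 -0.1725 -0.    ]
t 11.07 tcp [ 0.5615 -0.174   0.1321] width 0.0853 F [ 0.2 -0.   0.4]
shift mm [ -0.7   0.5 105.1] min rows 3
tool y at -84.6 tilt deg [-0.11  0.07] q6 1.09
turn az total deg -0.0
```

View pics/wrist4.png

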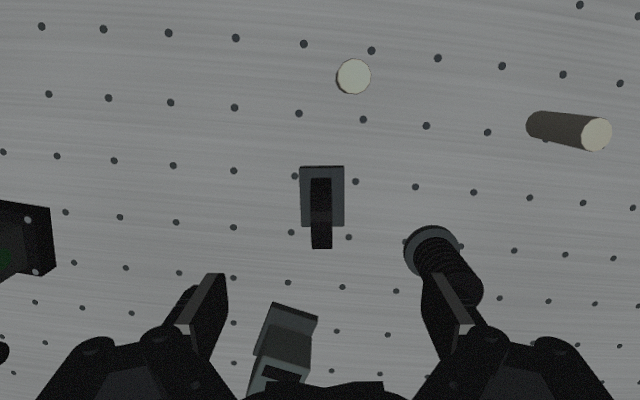

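The lens ring is aligned between the open fingers at (321,205), with the stop at (445,265) clear of the right finger and the camera at (285,345).

Request:
carry_out([
  [-0.5,0.5,30,0,0,0,-1],
  [0,0,30,0,0,0,-1],
  [0,0,25,0,0,0,-1],
  [0,0,15,0,0,0,-1],
  [0,0,5,0,0,0,-0.6],
  [0,0,0,0,0,0,0],
  [0,0,0,0,0,0,0.4],
  [0,0,0,0,0,0,0.8],
  [0,0,0,0,0,0,1],
  [0,0,0,0,0,0,1],
  [0,0,0,0,0,0,1],
  [0,0,0,0,0,0,1],
], grip_force=30)

```text
time: 12.07
ee_pos: [0.5626, -0.1755, 0.0295]
eef_rot: [[0.996, 0.094, 0.002], [0.094, -0.996, -0.001], [0.002, 0.001, -1.0]]
contact_force: [-0.9, 0.5, 5.4]
width: 0.0139
gripper_force: 35.0
```

Request:
carry_out([
  [0,0,0,0,0,0,1],
])

```text
time: 12.15
ee_pos: [0.5626, -0.1755, 0.0295]
eef_rot: [[0.996, 0.094, 0.002], [0.094, -0.996, -0.001], [0.002, 0.001, -1.0]]
contact_force: [-1.6, 0.4, 6.6]
width: 0.0135
gripper_force: 35.0
```

Request:
carry_out([
  [0,0,-10,0,0,0,1],
  [0,0,-30,0,0,0,1],
  [0,0,-40,0,0,0,1],
  [0,0,-40,0,0,0,1],
  [0,0,-30,0,0,0,1],
  [0,0,0,0,0,3,1],
  [0,0,0,0,0,3,1],
  [0,0,0,0,0,3,1],
  [0,0,0,0,0,0,1],
])

```text
time: 12.9
ee_pos: [0.5616, -0.1752, 0.1789]
eef_rot: [[0.998, -0.065, 0.0], [-0.065, -0.998, -0.0], [0.0, 0.0, -1.0]]
contact_force: [0.1, 0.0, -1.1]
width: 0.0137
gripper_force: 34.1
```

Run:
```python
from h import *
plan(.506,.187,.18,-93.6)
```

```text
t 12.9 tcp [ 0.5616 -0.1752  0.1789] width 0.0137 F [ 0.1  0.  -1.1]
shift mm [ -79.2 -357.8   -1.1] min rows 9
tool y at -93.8 tilt deg [ 0.01 -0.01] q6 1.25
turn az total deg -0.2
```

Request:
carry_out([
  [-4,-18,0,0,0,0,1],
  [-7,-32,0,0,0,0,1],
  [-8,-36,0,0,0,0,1],
  [-8,-36,0,0,0,0,1],
  [-8,-36,0,0,0,0,1],
  [-8,-36,0,0,0,0,1],
  [-8,-36,0,0,0,0,1],
  [-8,-36,0,0,0,0,1],
  [-8,-36,0,0,0,0,1],
  [-8,-36,0,0,0,0,1],
  [-4,-20,0,0,0,0,1],
])

```text
time: 13.82
ee_pos: [0.5041, 0.1905, 0.1785]
eef_rot: [[0.998, -0.059, -0.001], [-0.059, -0.998, 0.001], [-0.001, -0.001, -1.0]]
contact_force: [0.3, -0.4, -1.5]
width: 0.0137
gripper_force: 34.0
```

Request:
carry_out([
  [0,0,35,0,0,0,1],
  [0,0,35,0,0,0,1],
  [0,0,30,0,0,0,1],
  [0,0,15,0,0,0,1],
  [0,0,0,0,0,0,1],
  [0,0,0,0,0,0,1],
  [0,0,0,0,0,0,1],
])

```text
time: 14.4
ee_pos: [0.5065, 0.1873, 0.065]
eef_rot: [[0.998, -0.062, 0.002], [-0.062, -0.998, 0.0], [0.002, -0.001, -1.0]]
contact_force: [0.4, -0.3, -0.3]
width: 0.0137
gripper_force: 34.0
```

Run:
```python
from h import *
np.set_printoptions(precision=4,suppress=True)
s=robot.observe(); p=vision.grab_frame('wrist'); save(p,'wrist5.png'); np.savez('w5.npz',s=s,p=p)
for c in ['scene','side']:
    q=vision.grab_frame(c)
    for n,z in [('lens',s['ee_pos'][2]-.0295),('cell',.02)]:
        for r in spotter.landmark_of(q,n)[:1]: print(c,n,r['location'],r['confidence'],at_z(q,r['location'],z))
plan(.506,.187,.0295,-93.6)
```

```text
scene lens [382.2, 227.0] 0.75 [0.5089 0.192  0.0355]
scene cell [347.4, 207.8] 0.84 [0.4962 0.0848 0.02  ]
side lens [304.8, 175.6] 0.82 [0.5043 0.1751 0.0355]
side cell [310.6, 196.9] 0.59 [0.5011 0.0983 0.02  ]
t 14.75 tcp [0.506  0.1872 0.0642] width 0.0137 F [-0.2  0.9 -1.3]
shift mm [-0.   0.2 34.7] min rows 1
tool y at -93.6 tilt deg [0.08 0.02] q6 1.89
turn az total deg -0.0
```

View pics/wrist5.png

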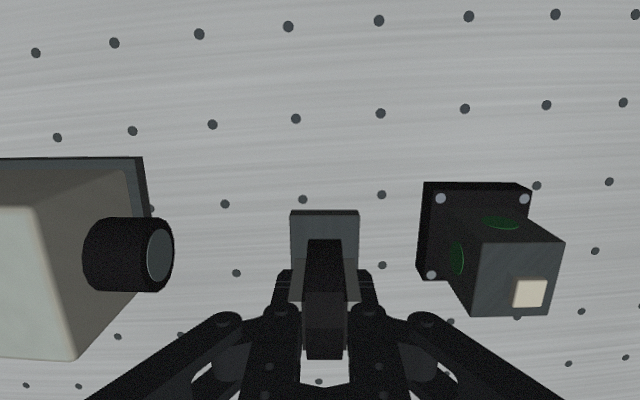

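The lens hangs upright between the lamp barrel (130,253) and the pedestal (475,190), its base edge running from (290,211) to (359,211), parallel to the pedestal.

Request:
carry_out([
  [0,0,15,0,0,0,1],
  [0,0,10,0,0,0,1],
  [0,0,5,0,0,0,1],
  [0,0,3,0,0,0,1],
  [0,0,1,0,0,0,1],
  [0,0,0.5,0,0,0,1],
  [0,0,0,0,0,0,1],
  [0,0,0,0,0,0,1],
])

```text
time: 15.42
ee_pos: [0.505, 0.187, 0.0296]
eef_rot: [[0.998, -0.063, -0.001], [-0.063, -0.998, -0.0], [-0.001, 0.0, -1.0]]
contact_force: [-6.9, -1.8, 9.4]
width: 0.0138
gripper_force: 35.6
```

Run:
```python
from h import *
np.set_printoptions(precision=4,suppress=True)
d=np.load('w5.npz',allow_pickle=True); p=d['p'].item(); s=d['s'].item()
z=s['ee_pos'][2]-.0295+.01
A,B=[at_z(p,u,z,s) for u in [(290,211),(359,211)]]; print('lens',(A+B)/2-[.025,-.0015,0],A-B)
A,B=[at_z(p,u,.02,s) for u in [(440,198),(524,198.5)]]; print('ped',(A+B)/2-[.025,-.0015,0],A-B)
```

```text
lens [0.5069 0.1874 0.0455] [0.0021 0.0346 0.    ]
ped [0.5002 0.0959 0.02  ] [0.0033 0.0501 0.    ]
```

Request:
carry_out([
  [0,0,0,0,0,0,0.7],
  [0,0,0,0,0,0,0.4],
  [0,0,0,0,0,0,0.3],
  [0,0,0,0,0,0,0.3],
  [0,0,-15,0,0,0,0.3],
  [0,0,-35,0,0,0,0.3],
  [0,0,-35,0,0,0,-0.5],
  [0,0,-35,0,0,0,-1],
  [0,0,-35,0,0,0,-1],
  [0,0,0,0,0,0,-1],
  [0,0,0,0,0,0,-1],
])

```text
time: 16.33
ee_pos: [0.5075, 0.1876, 0.1871]
eef_rot: [[0.998, -0.063, 0.006], [-0.063, -0.998, 0.002], [0.006, -0.002, -1.0]]
contact_force: [0.2, 0.7, 0.7]
width: 0.0854
gripper_force: 0.0
```

Run:
```python
from h import *
np.set_printoptions(precision=4,suppress=True)
s=robot.observe(); p=vision.grab_frame('wrist'); save(p,'wrist6.png'); np.savez('w6.npz',s=s,p=p)
for n in ['lens','cell']:
    for r in spotter.landmark_of(p,n)[:1]: print(n,r['location'],r['confidence'],at_z(p,r['location'],.02 if n=='cell' else 0,s))
plan(.519,-.2755,.15)
```

```text
lens [325.5, 182.2] 0.86 [0.5053 0.1872 0.    ]
cell [421.9, 185.4] 0.75 [0.5019 0.0968 0.02  ]
t 16.48 tcp [0.5046 0.1868 0.1822] width 0.0854 F [-0.5 -0.3 -0.8]
shift mm [ 43.6 460.5  32.4] min rows 12
tool y at -93.6 tilt deg [-0.13 -0.04] q6 1.89
```

View pics/wrist6.png

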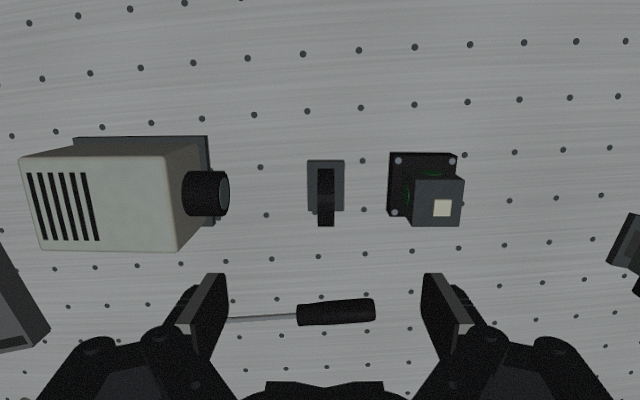

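The lens stands square at (325,190), midway between barrel and pedestal. The cell is unchanged at (438,203) and the driver untouched at (335,312).

Request:
carry_out([
  [4,38,0,0,0,0,-1],
  [4,40,0,0,0,0,-1],
  [4,40,0,0,0,0,-1],
  [4,40,0,0,0,0,-1],
  [4,40,0,0,0,0,-1],
  [4,40,0,0,0,0,-1],
  [4,40,0,0,0,0,-1],
  [4,40,0,0,0,0,-1],
  [4,40,0,0,0,0,-1],
  [4,40,0,0,0,0,-1],
  [3,35,0,0,0,0,-1],
  [1,28,0,0,0,0,-1],
])

```text
time: 17.48
ee_pos: [0.519, -0.2781, 0.1814]
eef_rot: [[0.998, -0.064, -0.003], [-0.064, -0.998, 0.001], [-0.003, -0.001, -1.0]]
contact_force: [0.8, -0.5, 0.6]
width: 0.0855
gripper_force: 0.0
```

Request:
carry_out([
  [0,0,20,0,0,0,-1],
  [0,0,10,0,0,0,-1],
  [0,0,0,0,0,0,-1],
  [0,0,0,0,0,0,-1],
])

```text
time: 17.82
ee_pos: [0.519, -0.2741, 0.1514]
eef_rot: [[0.998, -0.062, -0.004], [-0.062, -0.998, 0.003], [-0.004, -0.003, -1.0]]
contact_force: [-0.5, -0.4, -0.3]
width: 0.0853
gripper_force: 0.0
```

Run:
```python
from h import *
np.set_printoptions(precision=4,suppress=True)
s=robot.observe(); p=vision.grab_frame('wrist'); save(p,'wrist7.png'); np.savez('w7.npz',s=s,p=p)
for n in ['stop','camera','post_short','post_long']:
    for r in spotter.landmark_of(p,n)[:1]: print(n,r['location'],r['confidence'],at_z(p,r['location'],0,s))
plan(.519,-.2755,.028)
```

```text
stop [324.3, 187.3] 0.65 [ 0.5198 -0.2735  0.    ]
camera [209.3, 289.9] 0.71 [ 0.4207 -0.1521  0.    ]
post_short [202.2, 27.0] 0.64 [ 0.6564 -0.1857  0.    ]
post_long [398.9, 39.7] 0.67 [ 0.6368 -0.3396  0.    ]
t 18.07 tcp [ 0.521  -0.2753  0.1548] width 0.0854 F [0.5 0.3 1.3]
shift mm [ -2.2   0.2 126.8] min rows 4
tool y at -93.5 tilt deg [ 0.07 -0.05] q6 1.06
```

View pics/wrist7.png

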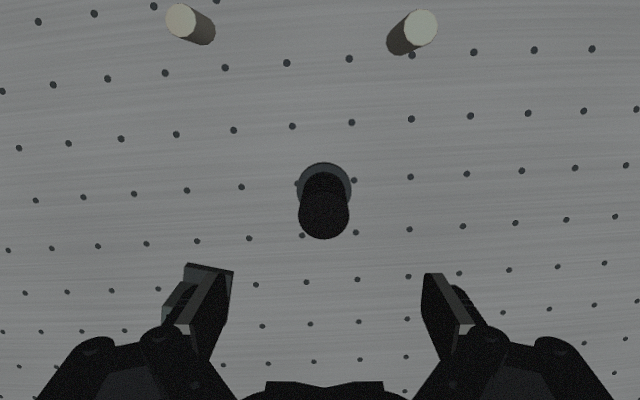

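The stop's top is at (324,213), centred between the fingers, and the posts at (190,25) and (412,33) are clear.

Request:
carry_out([
  [-1,-1,30,0,0,0,-1],
  [0,0,35,0,0,0,-1],
  [0,0,30,0,0,0,-1],
  [0,0,20,0,0,0,-1],
  [0,0,8,0,0,0,-1],
  [0,0,0,0,0,0,-0.4],
  [0,0,0,0,0,0,0],
  [0,0,0,0,0,0,0.3],
  [0,0,0,0,0,0,0.6],
  [0,0,0,0,0,0,0.6],
  [0,0,0,0,0,0,0.6],
  [0,0,0,0,0,0,0.6],
], grip_force=40)

```text
time: 19.07
ee_pos: [0.5211, -0.2756, 0.0334]
eef_rot: [[0.998, -0.063, 0.004], [-0.063, -0.998, -0.002], [0.004, 0.002, -1.0]]
contact_force: [-0.0, 0.5, 7.5]
width: 0.0351
gripper_force: 40.1
```

Request:
carry_out([
  [0,0,0,0,0,0,0.6],
])

```text
time: 19.15
ee_pos: [0.5211, -0.2757, 0.0334]
eef_rot: [[0.998, -0.063, 0.004], [-0.063, -0.998, -0.002], [0.004, 0.002, -1.0]]
contact_force: [-0.0, 0.4, 7.0]
width: 0.0349
gripper_force: 40.1
```

Request:
carry_out([
  [0,0,-10,0,0,0,0.6],
  [0,0,-30,0,0,0,0.6],
  [0,0,-40,0,0,0,0.6],
  [0,0,-30,0,0,0,0.6],
  [0,0,-10,0,0,0,0.6],
  [0,0,0,0,0,0,0.6],
  [0,0,0,0,0,0,0.6],
])

```text
time: 19.73
ee_pos: [0.5195, -0.2748, 0.1511]
eef_rot: [[0.998, -0.063, 0.001], [-0.063, -0.998, -0.001], [0.001, 0.001, -1.0]]
contact_force: [-0.6, -0.3, -1.5]
width: 0.0353
gripper_force: 40.2
```

Run:
```python
from h import *
plan(.4950,.0065,.15,-93.6)
```

```text
t 19.73 tcp [ 0.5195 -0.2748  0.1511] width 0.0353 F [-0.6 -0.3 -1.5]
shift mm [ -42.2 -279.2    0.9] min rows 7
tool y at -93.6 tilt deg [ 0.05 -0.03] q6 1.06
turn az total deg -0.0
```

Request:
carry_out([
  [-2,-15,0,0,0,0,0.6],
  [-5,-34,0,0,0,0,0.6],
  [-5,-34,0,0,0,0,0.6],
  [-5,-34,0,0,0,0,0.6],
  [-5,-34,0,0,0,0,0.6],
  [-5,-34,0,0,0,0,0.6],
  [-5,-34,0,0,0,0,0.6],
  [-5,-34,0,0,0,0,0.6],
  [-5,-26,0,0,0,0,0.6],
])

```text
time: 20.48
ee_pos: [0.4924, 0.0095, 0.1479]
eef_rot: [[0.998, -0.062, -0.005], [-0.062, -0.998, 0.001], [-0.005, -0.001, -1.0]]
contact_force: [-0.2, 0.4, -1.8]
width: 0.0352
gripper_force: 40.4
```

Request:
carry_out([
  [0,0,30,0,0,0,0.6],
  [0,0,30,0,0,0,0.6],
  [0,0,25,0,0,0,0.6],
  [0,0,10,0,0,0,0.6],
  [0,0,0,0,0,0,0.6],
  [0,0,0,0,0,0,0.6],
  [0,0,0,0,0,0,0.6],
])

```text
time: 21.07
ee_pos: [0.4958, 0.0063, 0.0569]
eef_rot: [[0.998, -0.063, 0.001], [-0.063, -0.998, -0.0], [0.001, 0.0, -1.0]]
contact_force: [1.2, 0.5, -0.2]
width: 0.0353
gripper_force: 40.4
```

Run:
```python
from h import *
np.set_printoptions(precision=4,suppress=True)
s=robot.observe(); p=vision.grab_frame('wrist'); save(p,'wrist8.png'); np.savez('w8.npz',s=s,p=p)
for n,z in [('stop',s['ee_pos'][2]-.0334),('cell',.02),('pedestal',0)]:
    for r in spotter.landmark_of(p,n)[:1]: print(n,r['location'],r['confidence'],at_z(p,r['location'],z,s))
plan(.4946,.0065,.0334)
```

```text
cell [167.6, 246.9] 0.86 [0.4986 0.0981 0.02  ]
pedestal [49.8, 233.5] 0.31 [0.5035 0.1879 0.    ]
t 21.27 tcp [0.4962 0.0062 0.0573] width 0.0353 F [ 0.4  0.6 -2.4]
shift mm [-1.7 -0.2 23.9] min rows 1
tool y at -93.6 tilt deg [ 0.15 -0.01] q6 1.54
```

View pics/wrist8.png

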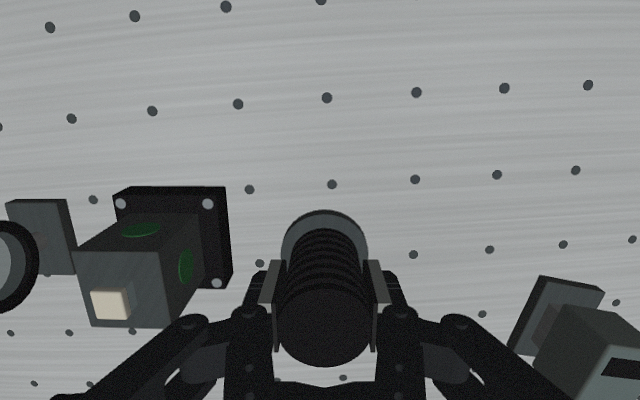

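The stop hangs upright in the grip at (325,290), beside the pedestal (172,240), with the cell and lens in line to its left.

Request:
carry_out([
  [-1,0,10,0,0,0,0.6],
  [0,0,8,0,0,0,0.6],
  [0,0,4,0,0,0,0.6],
  [0,0,1.5,0,0,0,0.6],
  [0,0,1,0,0,0,0.6],
  [0,0,0,0,0,0,0.6],
  [0,0,0,0,0,0,0.6],
])

```text
time: 21.85
ee_pos: [0.4938, 0.0064, 0.033]
eef_rot: [[0.998, -0.063, -0.001], [-0.063, -0.998, -0.0], [-0.001, 0.0, -1.0]]
contact_force: [-13.8, 0.6, 27.2]
width: 0.0351
gripper_force: 43.8
```

Request:
carry_out([
  [0,0,-0.8,0,0,0,0.6],
  [0,0,0,0,0,0,0.6],
  [0,0,0,0,0,0,0.3],
  [0,0,0,0,0,0,0],
  [0,0,0,0,0,0,-0.1],
  [0,0,0,0,0,0,-0.1],
  [0,0,-15,0,0,0,-0.1],
  [0,0,-35,0,0,0,-0.1],
  [0,0,-35,0,0,0,-0.5],
  [0,0,-35,0,0,0,-1],
  [0,0,-30,0,0,0,-1],
  [0,0,0,0,0,0,-1],
])

```text
time: 22.85
ee_pos: [0.4979, 0.0061, 0.1894]
eef_rot: [[0.998, -0.063, 0.011], [-0.063, -0.998, -0.001], [0.011, 0.0, -1.0]]
contact_force: [0.3, -0.1, 1.0]
width: 0.0854
gripper_force: 0.0
```

Run:
```python
from h import *
np.set_printoptions(precision=4,suppress=True)
s=robot.observe(); p=vision.grab_frame('wrist'); save(p,'wrist9.png'); np.savez('w9.npz',s=s,p=p)
for n,z in [('stop',0),('lens',0),('cell',.02),('camera',0)]:
    for r in spotter.landmark_of(p,n)[:1]: print(n,r['location'],r['confidence'],at_z(p,r['location'],z,s))
plan(.421,-.151,.15,-104.8)
```

```text
stop [322.4, 187.0] 0.77 [0.4913 0.0087 0.    ]
lens [145.5, 185.4] 0.86 [0.5045 0.1884 0.    ]
cell [225.9, 191.4] 0.75 [0.498  0.1001 0.02  ]
camera [477.6, 244.9] 0.9 [ 0.4171 -0.1537  0.    ]
t 23.1 tcp [0.4929 0.0065 0.1801] width 0.0855 F [-1.  -0.1 -1.1]
shift mm [-61.8 161.7  30.3] min rows 5
tool y at -93.6 tilt deg [-0.18  0.02] q6 1.54
turn az total deg 11.2
```

View pics/wrist9.png

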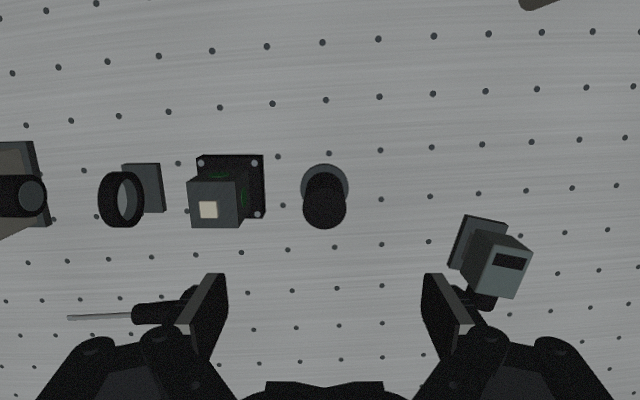

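The stop stands upright at (325,190), in line with cell, lens and lamp barrel. The camera is still at (490,255).

Request:
carry_out([
  [0,0,0,0,0,5.6,-1],
  [0,0,0,0,0,5.6,-1],
  [-6,34,6,0,0,0,-1],
  [-6,34,6,0,0,0,-1],
  [-6,34,6,0,0,0,-1],
  [-6,34,6,0,0,0,-1],
  [-5.5,34.5,6,0,0,0,-1],
  [0,0,0,0,0,0,-1],
  [0,0,0,0,0,0,-1],
  [0,0,0,0,0,0,-1],
])

```text
time: 23.93
ee_pos: [0.4214, -0.1504, 0.1509]
eef_rot: [[0.967, -0.257, -0.002], [-0.257, -0.967, 0.001], [-0.002, -0.001, -1.0]]
contact_force: [-0.3, -0.4, 0.0]
width: 0.0855
gripper_force: 0.0
```

Run:
```python
from h import *
np.set_printoptions(precision=4,suppress=True)
s=robot.observe(); p=vision.grab_frame('wrist'); save(p,'wrist10.png'); np.savez('w10.npz',s=s,p=p)
for r in spotter.landmark_of(p,'camera')[:1]: print(r['location'],r['confidence'],at_z(p,r['location'],0,s))
plan(.421,-.151,.022,-104.8)
```

```text
[326.1, 191.1] 0.73 [ 0.4187 -0.1509  0.    ]
t 24.03 tcp [ 0.4221 -0.1498  0.1516] width 0.0857 F [ 0.2  0.3 -0.3]
shift mm [ -0.7   1.5 129.6] min rows 4
tool y at -104.7 tilt deg [-0.04  0.04] q6 1.37
turn az total deg 0.1
```

View pics/wrist10.png

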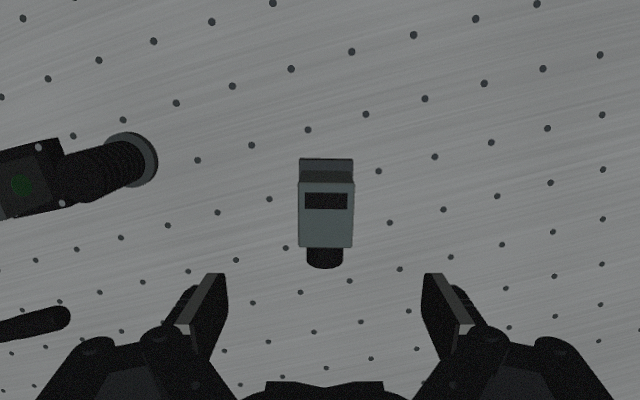

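The camera at (326,215) is square and centred between the fingers.

Request:
carry_out([
  [-1.5,1,30,0,0,0,-1],
  [0,0,35,0,0,0,-1],
  [0,0,30,0,0,0,-1],
  [0,0,20,0,0,0,-1],
  [0,0,12,0,0,0,-1],
  [0,0,0,0,0,0,-1],
  [0,0,0,0,0,0,-0.4],
  [0,0,0,0,0,0,0],
  [0,0,0,0,0,0,0.4],
  [0,0,0,0,0,0,0.5],
  [0,0,0,0,0,0,0.5],
  [0,0,0,0,0,0,0.5],
], grip_force=50)

```text
time: 25.03
ee_pos: [0.4216, -0.1518, 0.0267]
eef_rot: [[0.967, -0.255, 0.003], [-0.255, -0.967, -0.001], [0.003, 0.0, -1.0]]
contact_force: [-0.1, 2.4, 7.4]
width: 0.0392
gripper_force: 51.0
```

Request:
carry_out([
  [0,0,0,0,0,0,0.5],
])

```text
time: 25.12
ee_pos: [0.4216, -0.1518, 0.0267]
eef_rot: [[0.967, -0.256, 0.003], [-0.256, -0.967, -0.001], [0.003, 0.0, -1.0]]
contact_force: [0.1, 2.5, 6.4]
width: 0.0397
gripper_force: 50.9
```

Run:
```python
from h import *
np.set_printoptions(precision=4,suppress=True)
d=np.load('w10.npz',allow_pickle=True); p=d['p'].item(); s=d['s'].item()
X=np.array([at_z(p,u,.065,s) for u in [(299,182),(354.5,182),(353.5,247),(299,247)]]);print(X.mean(0))
```

```text
[ 0.4194 -0.1511  0.065 ]
```

Request:
carry_out([
  [0,0,-10,0,0,0,0.5],
  [0,0,-30,0,0,0,0.5],
  [0,0,-40,0,0,0,0.5],
  [0,0,-40,0,0,0,0.5],
  [0,0,-40,0,0,0,0.5],
  [0,0,-15,0,0,0,0.5],
  [0,0,0,0,0,-3,0.5],
  [0,0,0,0,0,-5,0.5],
  [0,0,0,0,0,-3,0.5],
  [0,0,0,0,0,0,0.5],
])

```text
time: 25.95
ee_pos: [0.4199, -0.1514, 0.2006]
eef_rot: [[0.998, -0.064, 0.0], [-0.064, -0.998, -0.0], [0.0, 0.0, -1.0]]
contact_force: [0.5, -1.0, -3.1]
width: 0.0398
gripper_force: 51.5
```

Run:
```python
from h import *
plan(.592,.0905,.20,-93.6)
```

```text
t 25.95 tcp [ 0.4199 -0.1514  0.2006] width 0.0398 F [ 0.5 -1.  -3.1]
shift mm [ 156.3 -252.4    0.6] min rows 8
tool y at -93.7 tilt deg [ 0.   -0.01] q6 1.17
turn az total deg -0.1
```

Request:
carry_out([
  [9,-15,0,0,0,0,0.5],
  [18,-29,0,0,0,0,0.5],
  [20,-32,0,0,0,0,0.5],
  [20,-32,0,0,0,0,0.5],
  [20,-32,0,0,0,0,0.5],
  [20,-32,0,0,0,0,0.5],
  [20,-32,0,0,0,0,0.5],
  [18,-30,0,0,0,0,0.5],
  [11,-18,0,0,0,0,0.5],
  [0,0,0,0,0,0,0.5],
  [0,0,0,0,0,0,0.5],
])

```text
time: 26.87
ee_pos: [0.5924, 0.0907, 0.1996]
eef_rot: [[0.998, -0.066, -0.002], [-0.066, -0.998, -0.0], [-0.002, 0.0, -1.0]]
contact_force: [-0.1, -0.8, -3.2]
width: 0.0396
gripper_force: 51.6
```

Request:
carry_out([
  [0,0,30,0,0,0,0.5],
  [0,0,35,0,0,0,0.5],
  [0,0,35,0,0,0,0.5],
  [0,0,30,0,0,0,0.5],
  [0,0,15,0,0,0,0.5],
  [0,0,0,0,0,0,0.5],
  [0,0,0,0,0,0,0.5],
  [0,0,0,0,0,0,0.5],
])

```text
time: 27.53
ee_pos: [0.5937, 0.0891, 0.0571]
eef_rot: [[0.998, -0.068, 0.002], [-0.068, -0.998, -0.0], [0.002, -0.0, -1.0]]
contact_force: [-0.1, 0.2, -3.2]
width: 0.0397
gripper_force: 51.6
```

Run:
```python
from h import *
np.set_printoptions(precision=4,suppress=True)
s=robot.observe()
for c in ['scene','side']:
    q=vision.grab_frame(c); save(q,c+'11.png')
    for n,z in [('camera',s['ee_pos'][2]-.0267),('cell',.02),('pedestal',0)]:
        for r in spotter.landmark_of(q,n)[:1]: print(c,n,r['location'],r['confidence'],at_z(q,r['location'],z))
plan(.592,.0905,.0267,-93.6)
```

```text
scene camera [330.5, 232.7] 0.56 [0.5898 0.0917 0.0304]
scene cell [348.5, 208.9] 0.52 [0.4977 0.089  0.02  ]
scene pedestal [349.5, 215.5] 0.46 [0.5018 0.0957 0.    ]
side camera [344.9, 192.0] 0.84 [0.5789 0.0802 0.0304]
side cell [311.4, 199.0] 0.62 [0.5009 0.0887 0.02  ]
side pedestal [312.2, 206.0] 0.57 [0.5022 0.0896 0.    ]
t 27.93 tcp [0.593  0.0897 0.0557] width 0.0394 F [ 0.7  0.3 -2.8]
shift mm [-1.  -0.7 29. ] min rows 1
tool y at -93.8 tilt deg [0.05 0.  ] q6 1.7
turn az total deg -0.2
```

Consistent. I'll lower it the last 29 mm.

Request:
carry_out([
  [-1,-1,10,0,0,0,0.5],
  [0,0,10,0,0,0,0.5],
  [0,0,5,0,0,0,0.5],
  [0,0,2,0,0,0,0.5],
  [0,0,1,0,0,0,0.5],
  [0,0,0,0,0,0,0.5],
  [0,0,0,0,0,0,0.5],
])

```text
time: 28.52
ee_pos: [0.5911, 0.0908, 0.0269]
eef_rot: [[0.998, -0.066, -0.001], [-0.066, -0.998, -0.0], [-0.001, 0.0, -1.0]]
contact_force: [-4.5, 0.0, 3.6]
width: 0.0397
gripper_force: 52.3
```

Request:
carry_out([
  [0,0,0,0,0,0,0.2],
  [0,0,0,0,0,0,-0.2],
  [0,0,0,0,0,0,-0.5],
  [0,0,0,0,0,0,-0.5],
  [0,0,-15,0,0,0,-0.5],
  [0,0,-35,0,0,0,-0.5],
  [0,0,-35,0,0,0,-1],
  [0,0,-35,0,0,0,-1],
  [0,0,-35,0,0,0,-1],
  [0,0,0,0,0,0,-1],
  [0,0,0,0,0,0,-1],
])

```text
time: 29.43
ee_pos: [0.5941, 0.0909, 0.1858]
eef_rot: [[0.998, -0.066, 0.007], [-0.066, -0.998, 0.0], [0.007, -0.001, -1.0]]
contact_force: [0.2, 0.4, -0.3]
width: 0.0853
gripper_force: 0.0
```

Run:
```python
from h import *
np.set_printoptions(precision=4,suppress=True)
s=robot.observe(); p=vision.grab_frame('wrist'); save(p,'wrist12.png'); np.savez('w12.npz',s=s,p=p)
q=vision.grab_frame('side')
for n in ['stop','lens','cell','camera','pedestal','post_short','post_long','driver']:
  for v in (p,q):
    for r in spotter.landmark_of(v,n)[:1]: print(n,r['location'],r['confidence'],at_z(v,r['location'],.02*(n=='cell'),s))
```

```text
stop [405.6, 267.1] 0.69 [0.4928 0.0101 0.    ]
stop [318.8, 229.5] 0.97 [ 0.4953 -0.0054  0.    ]
lens [241.4, 269.5] 0.68 [0.5014 0.1873 0.    ]
lens [303.8, 186.8] 0.82 [0.5014 0.1823 0.    ]
cell [323.0, 276.7] 0.92 [0.4986 0.0989 0.02  ]
camera [326.5, 182.6] 0.64 [0.5919 0.0892 0.    ]
camera [347.4, 202.6] 0.64 [0.5851 0.0806 0.    ]
pedestal [310.7, 207.8] 0.54 [0.4971 0.0831 0.    ]
post_short [606.0, 101.3] 0.72 [ 0.6559 -0.1847  0.    ]
post_short [422.6, 269.2] 0.48 [ 0.6543 -0.1853  0.    ]
post_long [452.4, 330.6] 0.9 [ 0.6374 -0.3368  0.    ]
driver [223.3, 369.5] 0.8 [0.365  0.2307 0.    ]
driver [243.5, 183.8] 0.81 [0.3557 0.2418 0.    ]
```

View pics/wrist12.png

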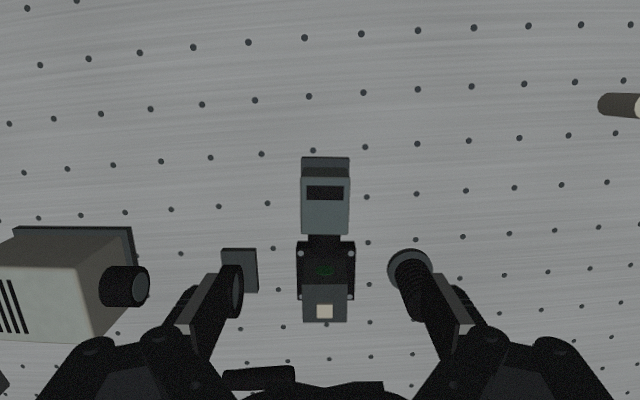

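The camera stands at (326,205), square to the pedestal with its snout towards the cell. Lens, cell and stop are in line with the lamp, nothing has tipped, and the gripper is clear.

```bash
python3 -c "
from rig import robot; print(robot.finish_job())"
```

```text
the job is handed in; nothing more can be done
None
```

The measuring line is set up and handed in: cell, lens holder, beam stop and camera were placed in that order and all read within tolerance in the last images; the spares and screwdriver were not touched, and the hand-in call returned no verdict.

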